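Lock the stop nut of the blister press

TASK

The height stop of the blister press on the dispensary counter is set but not locked. Lay the open-ended spanner flat on the press plate with its jaws fully on the large lower nut and its handle on the near side of the reaction pin, then let go, so that the pin keeps the lower nut from turning; then grip the small jam nut and tighten it clockwise down onto the lower nut with about 1.2 N m, firmly but without overtightening. Leave the nuts tight and the spanner in place, do not change the lower nut's setting, and leave the bottle, jar and tray alone.

Things in the scene. Friction and masses are not known exactly. Their poses are not given: they have to be found in the camera images.
- press: Hand press fixed to the counter: grey base plate 240 (its x) x 320 (its y) x 25 mm, flat top 25 mm above the counter. Origin: centre of the underside; x away from the robot, y to the left, z up. A round steel stud, 20 mm across, top 72 mm above the counter, stands at x=-50, y=-80 mm and carries two nuts. The plate is clear around the stud and the pin.
- platen (a point): Centre of the top of the press's fixed aluminium platen block, 85 x 150 mm, 42 mm above the counter (press x=70, y=65 mm). Behind it, at press x above 100 mm and y -20..150 mm, stands the folded-open upper platen, up to 140 mm high. Not part of the job. Axes as the press.
- stud_foot (a point): Point on the stud's axis at the height of the plate's top (25 mm above the counter); axes as the press.
- reaction_pin: Fixed steel reaction pin on the plate, 14 mm across, 24 mm high, 20 mm in press x and 190 mm in press y from the stud. Origin: centre of its foot, plate-top height; axes as the press. With the spanner home, the handle lies on the robot's side (-x) of it, about 2 mm clear; tightening swings the handle against it. It takes about 5.5 N at the wanted torque and must never take over 9 N.
- set_nut: Large lower hexagon nut on the stud, 41 mm across flats, 16 mm high, from 26.5 to 42.5 mm above the counter. Origin: centre of its underside, on the stud's axis; z up; x and -x are square to two flats and start within 3 degrees of press x and -x. It turns on the stud at about 0.18 N m, so the jam nut drags it along unless it is held; it must stay within 20 degrees of press x.
- jam_nut: Small upper jam nut (hexagon) on the same stud, 32 mm across flats, 18 mm high, from 43 to 61 mm above the counter. Origin: centre of its underside, on the stud's axis; z up; x is square to a flat (flats every 60 degrees). It starts 21 to 67 degrees short of line with the lower nut and turns freely (0.05 N m) clockwise, seen from above, until it jams on it, 34 to 54 degrees on.
- jam_top (a point): Centre of the jam nut's top face, 61 mm above the counter; the stud stands 11 mm above it. Axes as the jam nut. It jams with its x within 13 degrees of the lower nut's x; just where must be felt. Then both nuts turn only together: some 5 to 15 degrees more take up the slack of spanner and pin and then the torque rises steeply. The nut must not be turned back after tightening.
- spanner: Loose steel open-ended spanner, flat, 14 mm thick, about 0.35 kg, lying on the counter. Origin: underside, centre of the jaws (on the stud's axis when home); x points out of the mouth, z up. Jaw gap 43 mm (1 mm spare each side of the lower nut), tips flared outwards, at x=26 mm; throat at x=-24.5 mm. Head 67 mm wide, to x=-44 mm. When home, x points along press -y: slide it on along press -y, flat on the plate.
- spanner_grip (a point): Good grip point on the spanner, at its x=-80 mm, mid thickness (7 mm above its underside); balance point near x=-75 mm. The straight handle, 22 mm wide, runs along the spanner's x from x=-44 to -226 mm; grip it across its width.
- spanner_end (a point): Point on the handle's centre line at spanner x=-190 mm, underside; beside the reaction pin when home.
- pill_bottle: Bystander: amber bottle 48 mm across, 85 mm high, standing; origin centre of its underside.
- ointment_jar: Bystander: white jar 60 mm across, 50 mm high; origin centre of its underside.
- count_tray: Bystander: shallow blue tablet tray 100 x 140 x 18 mm; origin centre of its underside.

How it is judged (in metres and radians):
On the way, in this order (a step that is already met when the one before it is completed fails the run):
1. the spanner lies flat on the plate, fully on the lower nut, handle on the near side of the pin, let go (horizontal distance between spanner and stud_foot below 0.006 m and z of spanner in the frame of press between 0.02 and 0.029 m and angle between spanner's own z axis and vertical below 0.08 rad and angle between the x axis of spanner and the y axis of press, either way round below 0.3 rad and x of spanner_end in the frame of reaction_pin below 0 m and contact force between the fingers and spanner below 0.2 N), for 0.2 s.
2. the jam nut, gripped by the fingers, is tightened against the lower nut until the spanner bears on the pin with more than 3.5 N (contact force between spanner and reaction_pin above 3.5 N and contact force between the fingers and jam_nut above 2 N and contact force between each of the arm, the fingers and spanner below 0.5 N and angle between the x axis of jam_nut and the x axis of set_nut, either way round below 0.32 rad), for 0.2 s.
At the end, for the whole second after the job is handed in: The jam nut is run down on the lower nut (their x axes in line within 0.32 rad) after having been tightened, the lower nut is within 0.35 rad of its setting, and the spanner lies still and flat on the plate, its jaw centre within 6 mm of the stud's axis, its handle on the robot's side of the pin (horizontal distance between spanner and stud_foot below 0.006 m and z of spanner in the frame of press between 0.02 and 0.029 m and angle between spanner's own z axis and vertical below 0.08 rad and angle between the x axis of spanner and the y axis of press, either way round below 0.3 rad and x of spanner_end in the frame of reaction_pin below 0 m and angle between the x axis of set_nut and the x axis of press, either way round below 0.35 rad and angle between the x axis of jam_nut and the x axis of set_nut, either way round below 0.32 rad and linear speed of spanner below 0.01 m/s); the robot touches nothing.
It fails at once if the spanner is pressed on the reaction pin with more than 9 N (overtightened) (contact force between spanner and reaction_pin above 9 N).
It fails at once if the lower nut is turned more than 0.35 rad (20 degrees) from the press's x axis (not (angle between the x axis of set_nut and the x axis of press, either way round below 0.35 rad)).
It fails at once if the pill bottle is moved more than 20 mm (distance of pill_bottle from where it was at the start of the episode above 0.02 m).
It fails at once if the ointment jar is moved more than 20 mm (distance of ointment_jar from where it was at the start of the episode above 0.02 m).
It fails at once if the count tray is moved more than 20 mm (distance of count_tray from where it was at the start of the episode above 0.02 m).
It also fails if it takes over 67 s, if anything falls off the work surface, if the arm or the gripper's body presses on something with over 40 N, if the wrist force passes 120 N, or if a joint passes its speed limit or range.

ROBOT

A 6-joint arm with a two-finger parallel gripper is mounted at the origin on the work surface. World frame = base frame: x ahead of the robot, y to its left, z up, the work surface at z = 0. Lengths are in mm, angles in rad, forces in N, time in s.
With the tool pointing down it reaches from about 325 to 925 mm from the base axis. Payload 3.1 kg.
Tool frame: the origin (TCP) lies between the finger pads; the fingertips stand 14 mm ahead of it and the grasp point (between the pads) lies 5 mm behind it; z points along the fingers, y is the line along which they close (so a half turn about z gives the same grasp; the last joint's range is limited). The gripper opens to 85 mm and grips with 20 to 120 N. Pads are 22 mm wide; open, the fingers measure 114 mm over their backs; the gripper's body (76 mm by 85 mm) begins 54 mm behind the grasp point. The pads swing forward as they close: fully open they stand 13 mm farther back than shut.
Start: joints at [1.16, 0.217, 1.613, -0, 1.311, -0.112], TCP at [183.965, 597.324, 245.3] pointing down, gripper open.
Joint ranges: [-2.75, 2.75], [-0.78, 2.1], [0.31, 2.55], [-1.13, 4.27], [0.13, 2.63], [-2.58, 2.58]. Speed limits (rad/s): [2.79, 2.79, 3.14, 3.14, 3.14, 3.14].

INTERFACE

Orientations are given as a rotation vector (axis times angle).
In Python, from bench import bot gives the robot as it stands. Calls block until the motion is done:
- bot.move_ptp(position, orientation): joint-space move of the TCP to a pose.
- bot.servo_line(position, frame=None, vel=150, f_stop=None): straight line of the TCP; frame=None keeps the orientation; vel is the mean speed in mm/s. With f_stop (N) it stops when the force on the tool has changed by that much, and returns True; else False.
- bot.goto_joints(angles): joint-space move.
- bot.let_go() and bot.grab(strength=None): open the fingers fully, or close them until they stop; strength is the grip in N (None keeps the last).
- bot.pause(seconds).
- bot.inverse_kinematics(position, orientation): joint angles nearest the present ones, or None.
- bot.state(): the state.
- bot.get_image(name): name is "scene" or "top" or "wrist"; returns (picture, depth): 420x560x3 uint8, blue, green, red; 420x560 float32, mm along the optical axis (not along the pixel's ray), 0 where there is no reading.
- bot.get_calibration(name): a dict with "fx", "fy", "cx", "cy" (pixels), "rvec" (rotation vector, rad) and "tvec" (3), from world to camera coordinates, as OpenCV has them; the wrist camera has in their place "tool_from_camera" (4x4, takes a point from camera to tool coordinates, whose origin is the TCP and whose axes are the flange's). Camera axes: x right, y down, z forward; pixel columns grow to the right and rows downward; lengths in mm; the calibration is good to about 2 mm. A picture is of the moment at which its call begins: read the wrist's pose just before it. get_calibration takes no time and is no camera call.
A pose or a line that the arm cannot do raises bot.Unreachable and nothing moves.
- bot.job_done(): hands the job in; it is judged then, once.
The state is a dict: "clock": time; "qpos": joint angles; "joint_velocities": joint speeds; "tau": joint torques, N m; "ee_pos": TCP position; "ee_rot": TCP orientation; "force": force on the tool from outside, world axes, zero at the start; "wrist_torque": the same for the moment, N m; "opening": opening from 0.0 (shut) to 1.0 (fully open); "grasp_force": force on a finger pad.
Only numpy, scipy, OpenCV 4.12 (cv2) and the standard library are available. Lean on these libraries where they do the work, as an engineer would, in place of code of your own. Each camera call takes 0.05 s, during which the arm holds its last target. There are 200 camera calls.

## Working session

There is one attempt and no reset: what is moved stays moved. The work goes in short steps, each a Python script; the robot and the scene stay as the last script left them, time stands still between calls to the robot, and variables do not carry over. Pictures are saved under pics/ and viewed, at most 10 in all, crops included, and the job is handed in when it is done.

```bash
mkdir -p pics; ls
python3 - <<'E'
from bench import bot
import cv2,numpy as np
for n in("scene","top"):
    p,d=bot.get_image(n); cv2.imwrite(f"pics/{n}0.png",p); np.save(f"pics/{n}0.npy",d)
    print(n,bot.get_calibration(n))
print(bot.get_calibration("wrist")); print(bot.state())
E
```

```text
pics
scene {'fx': 502.18297042102597, 'fy': 502.18297042102597, 'cx': 290.2147849939702, 'cy': 207.072904607538, 'rvec': array([ 0.97081287,  2.6793428 , -0.74039311]), 'tvec': array([ 389.76502718, -267.37778903, 1798.27942677])}
top {'fx': 429.6181717617495, 'fy': 429.6181717617495, 'cx': 285.7192020070296, 'cy': 210.66814770552224, 'rvec': array([ 2.1278852 , -2.11785616,  0.19981157]), 'tvec': array([ 30.19871318, 554.15221755, 994.98231481])}
{'fx': 321.70209643182017, 'fy': 321.70209643182017, 'cx': 278.5019765614067, 'cy': 209.8012007348374, 'tool_from_camera': array([[-1.24289969e-04, -9.54411392e-01, -2.98494353e-01,
         7.60428297e+01],
       [ 9.99999833e-01,  4.97915918e-05, -5.75594175e-04,
         5.59556693e-01],
       [ 5.64216147e-04, -2.98494375e-01,  9.54411227e-01,
        -1.28165098e+02],
       [ 0.00000000e+00,  0.00000000e+00,  0.00000000e+00,
         1.00000000e+00]])}
{'clock': 0.1, 'qpos': array([ 1.15980514e+00,  2.17688217e-01,  1.61480580e+00,  2.76709688e-05,
        1.31133566e+00, -1.12175946e-01]), 'joint_velocities': array([-0.00162952, -0.0004235 , -0.00236618,  0.00094702, -0.00111083,
       -0.00024911]), 'tau': array([-9.19255435e-04, -3.98065853e+01, -3.04971170e+01, -1.91010367e-04,
        4.07874191e-03, -3.17290949e-05]), 'ee_pos': array([183.65758207, 596.64699093, 244.07617112]), 'ee_rot': array([-0.46755439, -3.10599244,  0.00338285]), 'force': array([-0.48940063,  0.69716612, -0.41520433]), 'wrist_torque': array([ 0.00687192, -0.04551564,  0.00935278]), 'grasp_force': 0.0, 'opening': 1.0009003715088822}
```

View pics/top0.png

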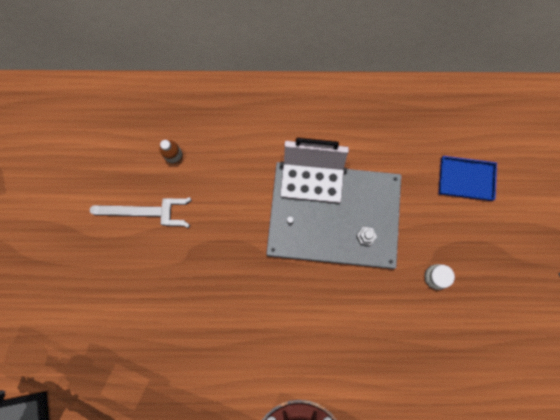

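View pics/scene0.png

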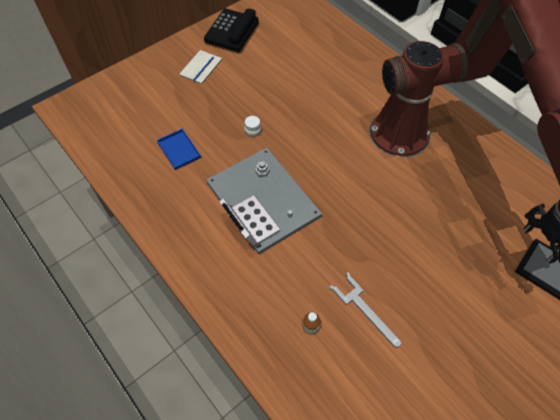

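The top view shows the spanner with its head at about (175,212), handle out to (95,210) and mouth to the right. The stud is at (367,236), the pin at (290,221) and the plate corners at (278,165)…(397,267). The scene view agrees: the bottle is beyond the spanner, and the jar and tray are right of the press.

```bash
cat > h.py <<'E'
from bench import bot
import cv2,numpy as np
from scipy.spatial.transform import Rotation as R
def cam(name):
    c=bot.get_calibration(name); K=np.array([[c['fx'],0,c['cx']],[0,c['fy'],c['cy']],[0,0,1]])
    if name=='wrist':
        s=bot.state(); T=np.eye(4); T[:3,:3]=R.from_rotvec(s['ee_rot']).as_matrix(); T[:3,3]=s['ee_pos']
        T=T@c['tool_from_camera']
    else:
        M=np.eye(4); M[:3,:3]=cv2.Rodrigues(c['rvec'])[0]; M[:3,3]=c['tvec']; T=np.linalg.inv(M)
    return K,T
def cast(KT,px,z):
    K,T=KT; px=np.atleast_2d(px).astype(float)
    r=np.c_[px,np.ones(len(px))]@np.linalg.inv(K).T@T[:3,:3].T
    return T[:3,3]+r*((z-T[2,3])/r[:,2:3])
def proj(KT,P):
    K,T=KT; q=(np.atleast_2d(P)-T[:3,3])@T[:3,:3]@K.T
    return q[:,:2]/q[:,2:]
def down(a):
    # tool z down, tool x axis at world angle a
    x=np.array([np.cos(a),np.sin(a),0]); z=np.array([0,0,-1.]); y=np.cross(z,x)
    return R.from_matrix(np.c_[x,y,z]).as_rotvec()
E
python3 - <<'E'
from h import *
p=cv2.imread('pics/top0.png'); kt=cam('top')
hsv=cv2.cvtColor(p,cv2.COLOR_BGR2HSV)
m=((hsv[...,1]<70)&(hsv[...,2]>120)).astype(np.uint8); m[:,:80]=0;m[:,200:]=0;m[:170]=0;m[240:]=0
c=max(cv2.findContours(m,0,2)[0],key=cv2.contourArea)
P=cast(kt,c[:,0],14)[:,:2]; print('spanner bbox',P.min(0),P.max(0))
h=P[(P[:,1]>P[:,1].min()+110)]
print('line',cv2.fitLine(h.astype(np.float32),2,0,.01,.01).ravel())
print('tips',P[np.argsort(P[:,1])[:6]])
g=((hsv[...,1]<80)&(hsv[...,2]>60)).astype(np.uint8); g[:,:255]=0;g[:,415:]=0;g[:130]=0;g[290:]=0
c=max(cv2.findContours(g,0,2)[0],key=cv2.contourArea); r=cv2.minAreaRect(c);print(r)
print('plate',cv2.approxPolyDP(c,8,True)[:,0].tolist())
for n,q,z in(('stud',(369,235),72),('pin',(290.5,220.5),49),('bottle',(165,146),85),('jar',(441,277),50)): print(n,cast(kt,q,z).round(1))
print('corners',cast(kt,[(278,165),(401,174),(397,267),(268,257)],25).round(0))
E
```

```text
spanner bbox [518.34903277 276.05782158] [592.87771313 528.12189003]
line [8.5143773e-03 9.9996376e-01 5.6218158e+02 4.9205225e+02]
tips [[587.67945953 276.05782158]
 [592.87771313 276.29844853]
 [520.90954932 277.98899247]
 [525.98965571 278.22856646]
 [587.6673542  278.5972476 ]
 [518.36093743 280.37867715]]
((336.5491638183594, 203.92935180664062), (130.355712890625, 116.9698257446289), 5.7582597732543945)
plate [[285, 141], [267, 255], [394, 268], [400, 175], [346, 169], [345, 146]]
stud [[ 492.6 -164.4   72. ]]
pin [[530.3  21.1  49. ]]
bottle [[706.3 326.8  85. ]]
jar [[ 395.9 -336.5   50. ]]
corners [[ 678.   53.   25.]
 [ 655. -260.   25.]
 [ 420. -239.   25.]
 [ 443.   76.   25.]]
```

Run:
```python
from h import *
import pickle
a=np.pi/2-.08
for n,pos in(('press',(515,-60,190)),('span',(560,385,170))):
    bot.move_ptp(pos,down(a)); bot.pause(.3)
    kt=cam('wrist'); p,d=bot.get_image('wrist'); cv2.imwrite(f'pics/{n}1.png',p); np.save(f'pics/{n}1.npy',d); pickle.dump(kt,open(f'pics/{n}1.pkl','wb'))
    s=bot.state(); print(n,s['clock'],s['ee_pos'],s['qpos'])
```

```text
press 3.0583 [515.07386293 -59.75618275 190.01266666] [-2.50914688e-01  4.57550649e-02  1.91319676e+00  1.03558551e-05
  1.18257223e+00 -1.71409321e-01]
span 5.05 [560.33641585 384.39747621 170.15775458] [ 4.98085887e-01  3.95560375e-01  1.53367499e+00 -1.90860980e-05
  1.21217643e+00  5.79065828e-01]
```

View pics/press1.png

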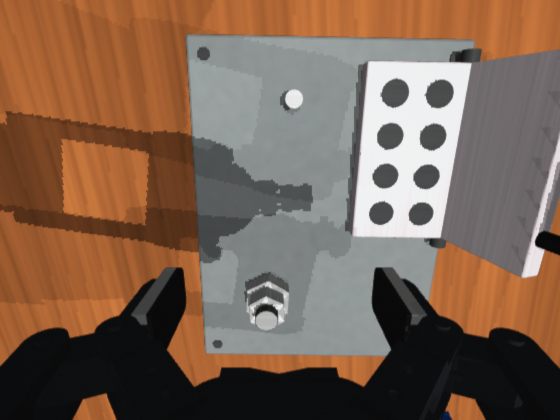

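View pics/span1.png

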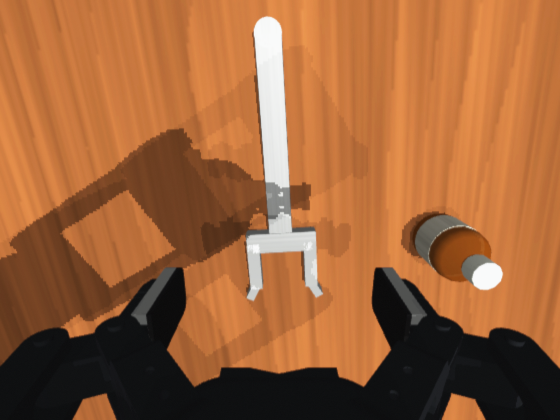

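The press view shows the stud top at about (266,317), the pin top at (293,98), the plate's left edge from (187,37) to (206,354), and the jam nut around (266,297). The spanner view shows the handle end at (268,16), the head at (281,240) and the jaw tips at rows 295–300. The bottle at (465,255) is well clear of the spanner.

Run:
```python
from h import *
import pickle
p=cv2.imread('pics/span1.png'); kt=pickle.load(open('pics/span1.pkl','rb'))
hsv=cv2.cvtColor(p,cv2.COLOR_BGR2HSV)
m=(hsv[...,1]<75).astype(np.uint8); m[:,:235]=0; m[:,335:]=0; m[305:]=0
m=cv2.morphologyEx(m,cv2.MORPH_CLOSE,np.ones((3,3)))
c=max(cv2.findContours(m,0,2)[0],key=cv2.contourArea)
mm=cv2.drawContours(np.zeros_like(m),[c],-1,1,-1)
mid=[];w=[]
for r in range(30,170,4):
    x=np.where(mm[r])[0]; mid.append((x.min()+x.max())/2); w.append(x.max()-x.min()+1)
rows=np.arange(30,170,4); P=cast(kt,np.c_[mid,rows],14)[:,:2]
vx,vy,x0,y0=cv2.fitLine(P.astype(np.float32),cv2.DIST_HUBER,0,.01,.01).ravel()
u=np.array([vx,vy]); u=u if u[1]<0 else -u; o=np.array([x0,y0]); n=np.array([-u[1],u[0]])
C=cast(kt,c[:,0],14)[:,:2]-o; s=C@u; t=C@n
print('u',u,'widthpx',np.median(w),'s',s.min(),s.max(),'len',np.ptp(s))
for sg in(1,-1):
    k=sg*t>15; print('tip side',sg,s[k].max(),'lateral range',(sg*t)[k].max())
tip=(s[t>15].max()+s[t<-15].max())/2
end=s.min()
print('origin from tips',o+u*(tip-26),'from end',o+u*(end+226))
# inner jaw edges
for r in range(255,285,6):
    x=np.where(mm[r]==0)[0]; x=x[(x>255)&(x<312)]
    if len(x): 
        Q=cast(kt,[[x.min()-.5,r],[x.max()+.5,r]],14)[:,:2]-o; print(r,x.min(),x.max(),(Q@n).round(1))
# press
p=cv2.imread('pics/press1.png'); kt=pickle.load(open('pics/press1.pkl','rb'))
g=cv2.cvtColor(p,cv2.COLOR_BGR2GRAY)
ck=g[80:120,275:310]; mk=(ck>190).astype(np.uint8); M=cv2.moments(mk,True); pc=(275+M['m10']/M['m00'],80+M['m01']/M['m00']); print('pin',pc,M['m00'],cast(kt,pc,49))
hc=cv2.HoughCircles(g[295:340,240:295],cv2.HOUGH_GRADIENT,1,20,param1=100,param2=10,minRadius=8,maxRadius=18); print('stud circ',hc+np.array([240,295,0]) if hc is not None else None)
hsv=cv2.cvtColor(p,cv2.COLOR_BGR2HSV); pl=(hsv[...,1]<75).astype(np.uint8)
L=[];T=[]
for r in range(50,340,6):
    x=np.where(pl[r,150:300])[0]
    x=[i for i in x if pl[r,150+i:150+i+12].all()]
    if x: L.append((150+x[0]-.5,r))
for cc in range(200,350,5):
    y=[i for i in range(20,60) if pl[i:i+8,cc].all()]
    if y: T.append((cc,y[0]-.5))
for nm,e in(('left',L),('top',T)):
    Q=cast(kt,e,25)[:,:2].astype(np.float32); f=cv2.fitLine(Q,cv2.DIST_HUBER,0,.01,.01).ravel(); print(nm,f,'n',len(Q), 'ang',np.degrees(np.arctan2(f[1],f[0])))
crop=cv2.resize(p[260:340,225:310],None,fx=7,fy=7,interpolation=cv2.INTER_CUBIC); cv2.imwrite('pics/nutcrop.png',crop)
```

```text
u [-0.02008037 -0.99979836] widthpx 26.0 s -48.78988262235699 203.36758907312003 len 252.15747169547703
tip side 1 202.7936740993964 lateral range 38.37176785812904
tip side -1 203.36758907312003 lateral range 37.60334737369767
origin from tips [558.43316991 304.05950655] from end [558.43056979 303.93004687]
255 261 302 [-20.2  20.4]
261 261 303 [-20.7  21.1]
267 262 303 [-20.3  20.8]
273 262 303 [-20.8  20.6]
279 263 304 [-20.3  21.3]
pin (293.8313725490196, 98.38823529411765) 255.0 [[534.21430837  23.87456121  49.        ]]
stud circ [[[268.5        313.5         15.19999981]]]
left [ 3.5097009e-01  9.3638664e-01  4.1380469e+02 -7.2166679e+01] n 49 ang 69.45334
top [ 9.9550426e-01 -9.4716474e-02  5.2119324e+02  7.4362625e+01] n 30 ang -5.435001
```

View pics/nutcrop.png

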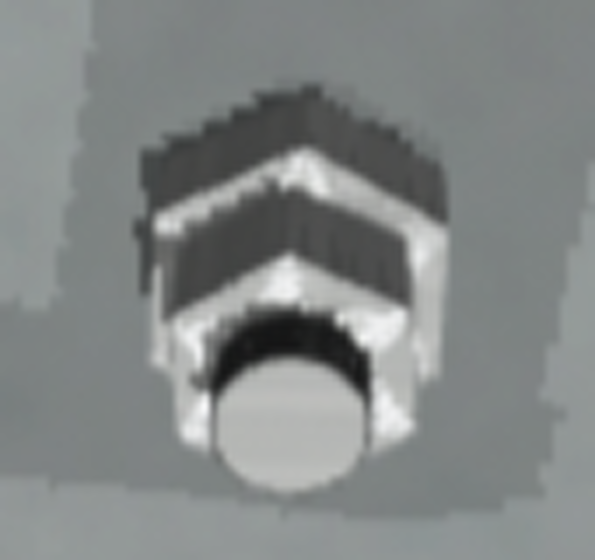

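The crop shows the stud top centred at crop (290,423), which is image (266,320). The jam nut's top corners are at crop (178,325), (292,252) and (410,310). Its flats face roughly ±x, nearly like the lower nut's, so it can be gripped across x.

Run:
```python
from h import *
import pickle,json
kt=pickle.load(open('pics/press1.pkl','rb'))
im=lambda q:(np.array(q,float)+.5)/7-.5+[225,260]
st=cast(kt,im((290,423)),72)[0,:2]; pin=cast(kt,(293.83,98.39),49)[0,:2]
d=pin-st; yaw=np.arctan2(d[1],d[0])-np.arctan2(190,20); print('stud',st,'dist',np.linalg.norm(d),'yaw',yaw)
for nm,z,L in(('jam',61,[(178,325),(292,252),(410,310),(410,432),(183,447)]),('set',42.5,[(150,225),(305,150),(450,230),(432,378)])):
    v=cast(kt,[im(q) for q in L],z)[:,:2]-st; print(nm,np.linalg.norm(v,axis=1).round(1),np.degrees(np.arctan2(v[:,1],v[:,0])).round(1))
o=np.array([558.43,304.0]); u=np.array([-.02008,-.9998]); g=o-80*u; a=np.pi/2-.0201
bot.move_ptp((*g,60),down(a)); bot.servo_line((*g,17)); bot.grab(50); bot.pause(.2)
s=bot.state(); print(s['opening'],s['grasp_force'],s['ee_pos'])
bot.servo_line((*g,90)); bot.pause(.2)
kt=cam('wrist'); p,_=bot.get_image('wrist'); cv2.imwrite('pics/held.png',p); pickle.dump(kt,open('pics/held.pkl','wb'))
s=bot.state(); print(s['opening'],s['grasp_force'],s['ee_pos'],s['force'],s['wrist_torque'],s['clock'])
```

```text
stud [ 495.93143144 -162.50142788] dist 190.26570817253176 yaw -0.09770721111915459
jam [16.7 18.1 18.1 18.3 19.1] [ 150.2   85.2   26.6  -35.9 -146.1]
set [23.1 22.5 23.5 23.7] [147.8  82.3  20.4 -41.2]
0.2412905763916317 51.86320781707764 [560.44775018 384.31832121  17.77388592]
0.2358806972388049 50.911349058151245 [558.94040708 383.37352549  88.10705923] [-0.27715805  0.16486845 -3.10098406] [-0.04856231 -0.01874417  0.03759077] 7.6917
```

View pics/held.png

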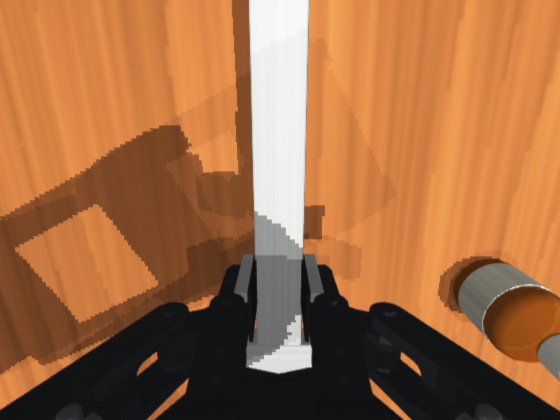

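The held view shows the handle running straight up the picture, edges at about columns 250 and 307. It is square in the pads, with the head just visible at the bottom.

Run:
```python
from h import *
import pickle
p=cv2.imread('pics/held.png'); kt=pickle.load(open('pics/held.pkl','rb'))
hsv=cv2.cvtColor(p,cv2.COLOR_BGR2HSV); m=hsv[...,1]<75
A=[];B=[]
for r in range(10,240,6):
    x=np.where(m[r,235:330])[0]+235; A.append((x.min()-.5,r)); B.append((x.max()+.5,r))
c=bot.get_calibration('wrist')['tool_from_camera']; K=kt[0]
s=bot.state(); print(s['ee_pos'])
z=s['ee_pos'][2]-3.8
Qa=cast(kt,A,z); Qb=cast(kt,B,z); print('width',np.linalg.norm(Qa-Qb,axis=1)[[0,10,20,37]].round(1))
M=((Qa+Qb)/2)[:,:2].astype(np.float32); f=cv2.fitLine(M,cv2.DIST_HUBER,0,.01,.01).ravel(); d=f[:2]*np.sign(f[1])
RT=R.from_rotvec(s['ee_rot']).as_matrix(); xt=RT[:2,0]; yt=RT[:2,1]
print('handle ang minus tool x',np.degrees(np.arctan2(d[1],d[0])-np.arctan2(xt[1],xt[0])))
rel=f[2:]-s['ee_pos'][:2]; k=-(rel@xt)/(d@xt); print('lateral at TCP (tool y)',(rel+k*d)@yt, 'tool x ang',np.arctan2(xt[1],xt[0]))
dd=np.load('pics/span1.npy');
```

```text
[558.94040708 383.37352549  88.10705923]
width [21.5 21.5 21.5 21.9]
handle ang minus tool x -0.011086926216204825
lateral at TCP (tool y) -0.0010392879607211533 tool x ang 1.5506818561419722
```

```bash
cat >> h.py <<'E'
yaw=-.096; stud=np.array([495.93,-162.5]); yd=np.array([-np.sin(yaw),np.cos(yaw)]); xd=np.array([np.cos(yaw),np.sin(yaw)])
a_s=np.pi/2+yaw+.02; hd=np.array([np.cos(a_s),np.sin(a_s)])
def tcp(s): return stud+s*yd+80.3*hd
def show(t=''):
    s=bot.state(); e=s['ee_pos']; q=e[:2]-80.3*hd-stud
    print(t,'t',round(s['clock'],1),'z',e[2].round(1),'s',(q@yd).round(2),'lat',(q@xd).round(2),'F',s['force'].round(1),'M',s['wrist_torque'].round(2),'op',round(s['opening'],3))
    return s
E
python3 - <<'E'
from h import *
bot.move_ptp((*tcp(65),110),down(a_s)); bot.pause(.2); s=show('above')
bot.servo_line((*tcp(65),50),vel=120); bot.pause(.2); show('low')
print(bot.servo_line((*tcp(65),40),vel=25,f_stop=3)); show('down')
E
```

```text
above t 9.4 z 110.0 s 65.86 lat 0.32 F [-0.1 -0.3 -2. ] M [-0.02  0.    0.03] op 0.238
low t 10.2 z 51.2 s 64.93 lat 1.14 F [ 0.6 -0.4 -1.9] M [ 0.04  0.01 -0.05] op 0.236
True
down t 10.6 z 42.7 s 64.96 lat 0.58 F [-1.2  0.1  4.5] M [-0.03  0.12 -0.04] op 0.237
```

Run:
```python
from h import *
z=42.6
bot.servo_line((*tcp(30),z),vel=60); bot.pause(.15); show('s30')
bot.servo_line((*tcp(12),z),vel=40); bot.pause(.15); show('s12')
print(bot.servo_line((*tcp(-.3),z),vel=25,f_stop=12)); show('end'); bot.pause(.2); show('end')
kt=cam('wrist'); p,_=bot.get_image('wrist'); cv2.imwrite('pics/slid.png',p)
```

```text
s30 t 11.5 z 42.7 s 29.07 lat 0.26 F [-0.2 -3.   2. ] M [-0.55  0.   -0.06] op 0.235
s12 t 12.2 z 42.7 s 12.17 lat 0.01 F [0.4 2.8 5.4] M [ 0.55 -0.05 -0.1 ] op 0.242
False
end t 12.9 z 42.7 s 0.0 lat 0.05 F [0.5 4.2 4.1] M [ 0.63 -0.05 -0.02] op 0.24
end t 13.1 z 42.7 s -0.0 lat 0.08 F [1.2 4.3 4.9] M [ 0.64 -0.11 -0.02] op 0.237
```

View pics/slid.png

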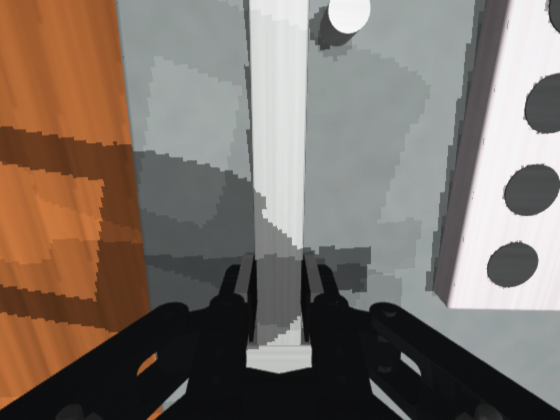

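The handle lies left (robot side) of the pin at (348,10) with a small gap. The spanner slid on without any force spike. Now I release it and look from above.

Run:
```python
from h import *
import pickle
bot.let_go(); bot.pause(.1)
bot.servo_line((*tcp(0),80),vel=100)
bot.move_ptp((*(stud+90*yd),170),down(np.pi/2+yaw)); bot.pause(.3)
kt=cam('wrist'); p,_=bot.get_image('wrist'); cv2.imwrite('pics/home.png',p); pickle.dump(kt,open('pics/home.pkl','wb')); show()
q=proj(kt,(*stud,50))[0]; print(q); x,y=(q-[45,45]).astype(int); print(x,y)
c=cv2.resize(p[y:y+100,x:x+90],None,fx=6,fy=6,interpolation=cv2.INTER_CUBIC); cv2.imwrite('pics/homecrop.png',c)
```

```text
t 15.2 z 168.5 s 9.8 lat 0.61 F [-0.1 -0.5 -0.4] M [ 0.01 -0.04  0.04] op 1.003
[280.11814458 306.65612832]
235 261
```

View pics/homecrop.png

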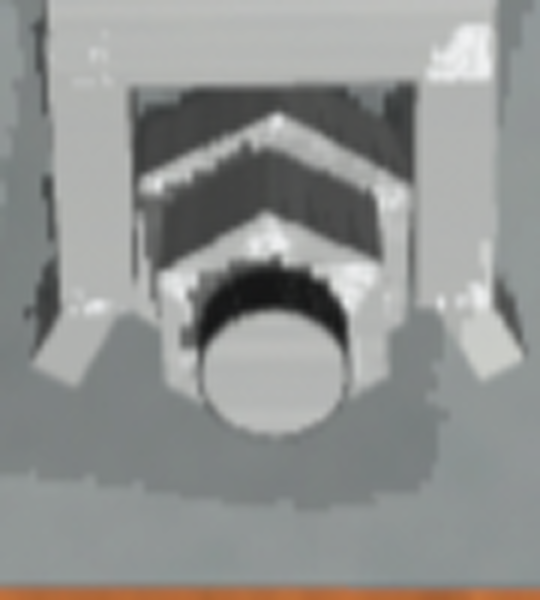

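The crop shows the spanner home: the jaws at crop columns 130–415 enclose the lower nut, and the stud top is at (275,373). The jam nut corners are at (163,268), (268,213) and (382,265).

Run:
```python
from h import *
import pickle
kt=pickle.load(open('pics/home.pkl','rb'))
im=lambda q:(np.array(q,float)+.5)/6-.5+[235,261]
st=cast(kt,im((275,373)),72)[0,:2]; v=cast(kt,[im(q) for q in[(160,268),(268,213),(384,265)]],61)[:,:2]-st
ang=np.degrees(np.arctan2(v[:,1],v[:,0])); print('stud',st,np.linalg.norm(v,axis=1),ang)
t=cast(kt,[im((130,200)),im((415,200))],39)[:,:2]; print('jaw lateral about stud',(t-st)@xd)
fl=np.degrees(np.angle(np.exp(1j*np.radians(6*(ang-30))).mean()))/6; print('flat',fl)
a=np.pi/2+np.radians(fl); c=(st+stud)/2
bot.move_ptp((*c,115),down(a)); bot.servo_line((*c,75),vel=100); bot.pause(.3)
e=bot.state()['ee_pos'][:2]-c; print('err',e)
bot.servo_line((*(c-e),59.5),vel=30,f_stop=6); bot.pause(.2); s=show('down'); print(s['ee_pos'][:2]-c)
bot.grab(110); bot.pause(.3); s=show('grip'); print(s['ee_pos'][:2]-c,s['grasp_force'],s['qpos'],s['ee_rot'])
```

```text
stud [ 496.09908119 -162.89633054] [18.58997699 18.06811546 18.15766065] [144.95464312  87.58387649  26.81570861]
jaw lateral about stud [-21.97552704  21.36156869]
flat -3.54745630239472
err [ 0.5471214  -0.24395391]
down t 17.4 z 59.7 s -80.34 lat 1.37 F [0.1 0.1 0.2] M [-0.02 -0.02 -0.03] op 1.0
[-0.32176593  0.16566653]
grip t 18.3 z 60.1 s -80.3 lat 1.34 F [-1.9  1.2  5.4] M [0.12 0.28 0.04] op 0.34
[-0.3532605   0.20452137] 108.85351607110351 [-4.51428620e-01  2.41765996e-01  1.97587524e+00  7.40430212e-05
  9.23791284e-01 -3.89554970e-01] [2.28904625e+00 2.15152602e+00 1.76451632e-04]
```

```bash
cat >> h.py <<'E'
def turn(deg):
    global Q
    Q=Q.copy(); Q[5]+=np.radians(deg); bot.goto_joints(Q); bot.pause(.08)
    s=bot.state(); return s
E
python3 - <<'E'
import h; from h import *
s=bot.state(); h.Q=s['qpos'].copy(); q0=h.Q[5]; M0=s['wrist_torque'][2]
for d in [10]*3+[2]*16:
    s=turn(d); M=s['wrist_torque'][2]-M0; print(round(np.degrees(h.Q[5]-q0),1),round(np.degrees(s['qpos'][5]-q0),1),'M',round(M,3),'F',s['force'].round(1),'t',round(s['clock'],1))
    if abs(M)>.15: break
np.save('Q.npy',np.r_[h.Q,q0,M0])
E
```

```text
10.0 9.8 M -0.018 F [0.3 0.7 2.1] t 18.6
20.0 19.8 M -0.003 F [0.6 1.7 0.7] t 19.0
30.0 29.8 M 0.043 F [ 3.   0.3 -0.1] t 19.4
32.0 31.9 M 0.06 F [ 3.7 -0.1  0.2] t 19.7
34.0 33.9 M -0.02 F [ 4.7 -0.7 -1.3] t 20.1
36.0 35.9 M -0.14 F [ 4.9 -1.  -2.6] t 20.4
38.0 37.9 M -0.12 F [ 5.3 -0.7 -1. ] t 20.7
40.0 39.9 M -0.054 F [ 5.8 -1.5 -2.8] t 21.1
42.0 41.9 M -0.095 F [ 5.1 -0.8 -2.4] t 21.4
44.0 43.9 M -0.134 F [ 5.6 -0.7 -2. ] t 21.7
46.0 45.9 M -0.071 F [ 5.4 -1.5 -2.2] t 22.1
48.0 47.9 M -0.119 F [ 6.8 -2.  -2.5] t 22.4
50.0 49.9 M -0.095 F [ 5.3 -1.9 -2.5] t 22.7
52.0 51.9 M -0.104 F [ 6.8 -1.8 -2.2] t 23.1
54.0 53.9 M -0.117 F [ 5.2 -0.8 -2.8] t 23.4
56.0 55.9 M -0.045 F [ 5.4 -2.7 -2.4] t 23.7
58.0 57.9 M 0.132 F [ 5.4 -2.3 -3. ] t 24.1
60.0 59.9 M 0.099 F [ 5.3 -1.4 -3.4] t 24.4
62.0 61.8 M 0.596 F [ 6.  -2.3 -2.9] t 24.7
```

Run:
```python
import h; from h import *
v=np.load('Q.npy'); h.Q=v[:6]; q0,M0=v[6:]
s=bot.state(); print('now',s['wrist_torque'][2]-M0)
for i in range(14):
    s=turn(.35); bot.pause(.1); M=np.mean([bot.state()['wrist_torque'][2] for _ in range(3)])-M0; print(round(np.degrees(h.Q[5]-q0),2),round(np.degrees(s['qpos'][5]-q0),2),'M',round(M,3),'F',s['force'].round(1),'op',round(s['opening'],3))
    if M>1.12: break
bot.pause(.5); s=bot.state(); print('held',s['wrist_torque'][2]-M0,s['wrist_torque'],s['grasp_force'],s['clock'])
np.save('Q.npy',np.r_[h.Q,q0,M0])
```

```text
now 0.5964817538249504
62.35 62.13 M 0.708 F [ 6.3 -1.8 -3. ] op 0.341
62.7 62.46 M 0.828 F [ 6.3 -2.  -4. ] op 0.346
63.05 62.8 M 0.881 F [ 5.7 -1.6 -3.8] op 0.338
63.4 63.13 M 1.003 F [ 5.5 -0.8 -3.5] op 0.342
63.75 63.47 M 1.056 F [ 6.4 -1.4 -3.6] op 0.34
64.1 63.8 M 1.194 F [ 6.2 -1.  -3.4] op 0.341
held 1.1459070236205537 [-0.24952951 -1.050429    1.18412598] 109.09128882922232 27.8333
```

Run:
```python
from h import *
bot.let_go(); bot.pause(.2)
e=bot.state()['ee_pos']; bot.servo_line((e[0],e[1],120),vel=80)
bot.move_ptp((*(stud+90*yd),170),down(np.pi/2+yaw)); bot.pause(.3)
p,_=bot.get_image('wrist'); cv2.imwrite('pics/final.png',p); show()
```

```text
t 30.8 z 169.7 s 9.41 lat 1.49 F [ 0.3  0.1 -0. ] M [-0.06 -0.02  0.02] op 0.999
```

View pics/final.png

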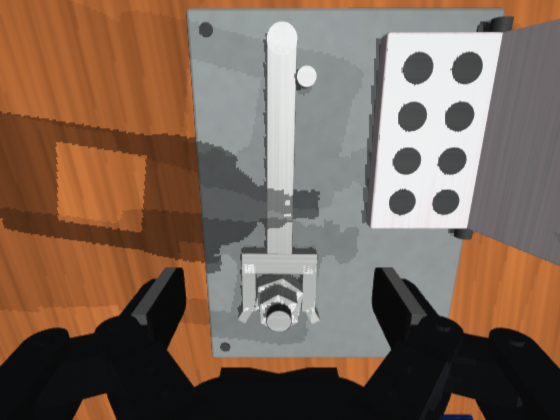

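The final view shows the spanner home on the nut at (280,300), its handle against the robot side of the pin at (307,76). The gripper is clear of everything, so I'm handing in.

```bash
python3 -c "
from bench import bot
print(bot.job_done())"
```

```text
the job is handed in; nothing more can be done
None
```

The spanner is home on the lower nut with its handle against the near side of the pin, the jam nut is tightened to about 1.15–1.2 N m by the wrist torque reading, and the job was handed in at about 31 s; no verdict was returned.

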